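# Hold the next welding filter plate in the shade tester, label up

### The arm

A 6-joint arm with a two-finger parallel gripper is mounted at the origin on a cart in front of the work surface, level with it; the furniture and walls round the work are solid. World frame = base frame: x ahead of the robot, y to its left, z up, the work surface at z = 0. Lengths are in m, angles in rad, forces in N, time in s.
With the tool pointing down it reaches from about 0.35 to 0.775 m from the base axis. Payload 5.5 kg.
Tool frame: the origin (TCP) lies at the very end of the fingers, on their centre line; the grasp point (between the pads) lies 19 mm behind it; z points along the fingers, y is the line along which they close (so a half turn about z gives the same grasp; the last joint's range is limited). The gripper opens to 85 mm and grips with 20 to 120 N. Pads are 22 mm wide; open, the fingers measure 114 mm over their backs; the gripper's body (76 mm by 85 mm) begins 54 mm behind the grasp point. The pads swing forward as they close: fully open they stand 13 mm farther back than shut.
Start: joints at [-1.443, 0.313, 0.046, 1.304, 0, 1.431], TCP at [0.152, -0.555, 0.231] pointing down, gripper open.
Joint ranges: [-2.76, 2.76], [-0.86, 1.69], [-1.03, 1.26], [-2.2, 2.34], [-1.47, 1.5], [-3.14, 3.14]. Speed limits (rad/s): [2.57, 2.57, 3.14, 3.14, 3.14, 3.14].

### API

Orientations are given as a unit quaternion [w, x, y, z].
In Python, from workcell import env, imaging, ticket gives the robot as it stands. The module is installed in compiled form; this text tells all that it offers.
- The arm moves only by the tool apply_moves, never from a script. Its argument "rows" is a list of rows, each an object with "xyz": the shift along the tool's x, y, z in mm, a list of three; "turn": the turn, a rotation vector about the tool's x, y, z in rad, a list of three; "grip": the opening, from 0 (shut) to 1 (fully open). A call has 1 to 12 rows; each row is the pose to reach, as a shift and turn from the pose commanded when the call began, along the tool's axes at that moment; what a row does not reach only later rows make up. A row lasts 1/12 s, in which the tool goes at most 41.7 mm and 7.16 degrees, less where a joint would pass 70% of its speed; a pose out of reach is approached as far as the arm can. A call with a gripper value outside its range is refused whole. The fingers move at their own pace and stop on an object; "force" is the grip in N (left out, the last holds). Time passes only in rows, so rows that repeat a pose let the fingers close. It gives the time, the measured TCP pose, the force, the opening and the grip force at its end, in the units of the state.
- env.get_state(): the state, without advancing time (a new reading comes with each control period).
- imaging.read_camera(name): name is "side" or "top" or "wrist"; returns a dict with "color" (420x560x3 uint8, blue, green, red), "z_map" (420x560 float32, m along the optical axis (not along the pixel's ray), 0 where there is no reading), "camera_matrix" (3x3 intrinsics, pixels), "view" (4x4, takes a point from world to camera coordinates). Camera axes: x right, y down, z forward; pixel columns grow to the right and rows downward; lengths in m; the calibration is good to about 2 mm. A picture is of the moment at which its call begins.
- ticket.hand_in(): hands the job in; it is judged then, once.
The state is a dict: "clock": time; "joint_pos": joint angles; "qvel": joint speeds; "tau": joint torques, N m; "tcp_pos": TCP position; "orientation": TCP orientation; "wrist_force": force on the tool from outside, world axes, zero at the start; "ft_torque": the same for the moment, N m; "finger_gap": finger opening in m; "grip_force": force on a finger pad.
Only numpy, scipy, OpenCV 4.12 (cv2) and the standard library are available. Lean on these libraries where they do the work, as an engineer would, in place of code of your own. Each camera call takes 0.05 s, during which the arm holds its last target. There are 200 camera calls.

### The job

Welding filter plates stand in the rack; a small notched corner marks each plate's frosted, labelled end, and plates already checked were put back upside down, frosted end at the bottom. Take the unchecked plate that stands nearest the shade tester, hold it by its frosted end, and gently slide its clear end level into the tester's throat with the label facing up until the spring stop is pushed fully back. Leave the other plates standing in their slots; the job finishes with the robot still holding the plate home against the stop, not letting go.

Things in the scene. Friction and masses are not known exactly. Their poses are not given: they have to be found in the camera images.
- plate_a: dark glass welding filter plate 60 x 100 x 6 mm, 0.1 kg, one of three. Origin: centre; x along its width, y out of the labelled face, z toward the frosted end (last 38 mm). The corner at +z, -x has a 9 mm square notch: top right when you face the label, frosted end up. Starts upright in the rack; frosted end up = unchecked, down = checked. Its long edges can be gripped
- plate_b: dark glass welding filter plate 60 x 100 x 6 mm, 0.1 kg, one of three. Origin: centre; x along its width, y out of the labelled face, z toward the frosted end (last 38 mm). The corner at +z, -x has a 9 mm square notch: top right when you face the label, frosted end up. Starts upright in the rack; frosted end up = unchecked, down = checked. Its long edges can be gripped
- plate_c: dark glass welding filter plate 60 x 100 x 6 mm, 0.1 kg, one of three. Origin: centre; x along its width, y out of the labelled face, z toward the frosted end (last 38 mm). The corner at +z, -x has a 9 mm square notch: top right when you face the label, frosted end up. Starts upright in the rack; frosted end up = unchecked, down = checked. Its long edges can be gripped
- plate_a_clear_end (a point): middle of the clear short end of plate_a, 50 mm from its centre along -z; axes as the plate's. One grasp of a long-edge pair can take the plate from standing to level, label up, if the gripper leans about 45 degrees over the labelled face when it grips
- plate_b_clear_end (a point): middle of the clear short end of plate_b, 50 mm from its centre along -z; axes as the plate's. One grasp of a long-edge pair can take the plate from standing to level, label up, if the gripper leans about 45 degrees over the labelled face when it grips
- plate_c_clear_end (a point): middle of the clear short end of plate_c, 50 mm from its centre along -z; axes as the plate's. One grasp of a long-edge pair can take the plate from standing to level, label up, if the gripper leans about 45 degrees over the labelled face when it grips
- rack_slot0 (a point): bottom of the rack's right-hand slot, nearest the tester, 12 mm above the bench; a plate stands here on the middle of its short end, its faces to left and right, either way round. x points away from the robot, y left along the rack (at yaw 0). The rack is a fixed wooden board 86 x 255 x 12 mm with three slots 95 mm apart
- rack_slot1 (a point): bottom of the rack's middle slot; axes as slot0. Each slot is a pair of aluminium cheeks 44 mm wide, 22 mm high and 7.6 mm apart, with the plate's corners free and an 8 mm high dowel at each end: lift a plate straight up by 25 mm or more to clear them
- rack_slot2 (a point): bottom of the rack's left-hand slot, farthest from the tester; axes as slot0
- tester_throat (a point): centre of the mouth of the tester's throat, 120 mm above the bench in its front face; x points level straight into the throat, z up. The throat is a level slot 14 mm high and 64 mm wide between side guides that flare to about 82 mm at the mouth. Its floor starts at the mouth, its roof (the lamp head) 17 mm further in; the spring stop's face is 45 mm inside the mouth
- tester: shade tester: a fixed grey box 105 mm deep, 112 mm wide and 171 mm high with a level throat in its front, which faces left along the bench toward the rack; origin at the centre of its underside on the bench, x from its front into its depth, z up
- tester_stop (a joint): travel of the spring stop in the throat, m: 0 at rest, grows as a plate pushes it in, hard end at 0.012 (its face then 57 mm inside the mouth); takes 2 N to start, 5 N at the end, and springs back when let go

How it is judged:
By the outcome, as a careful person would: the job done as asked, in the order asked, and still so for the second after the job is handed in, while the arm keeps its last pose, push and grip.
It also fails if it takes over 42 s, if anything falls off the work surface, if the arm or the gripper's body presses on something with over 40 N, if the wrist force passes 120 N, or if a joint passes its speed limit or range.

## Working session

There is one attempt and no reset: what is moved stays moved. The work goes in short steps, Python scripts to look and compute and a tool call to move; the robot and the scene stay as the last step left them, time stands still between calls to the robot, and variables do not carry over. Pictures are saved under pics/ and viewed, at most 10 in all, crops included, and the job is handed in when it is done.

Besides the shell and the picture viewer there is one more tool, called after "Emit:" as name(argument=value, ...), one argument or row to a line, values as JSON. apply_moves: Moves the arm, as the interface text tells. Its arguments: {"type":"object","properties":{"rows":{"type":"array"},"force":{"type":"number"}},"required":["rows"]}

```bash
mkdir -p pics
cat > h.py <<'E'
import numpy as np, cv2
from workcell import env, imaging, ticket
from scipy.spatial.transform import Rotation as R
def pts(c):
    K=c["camera_matrix"];z=c["z_map"];v,u=np.indices(z.shape)
    P=np.stack([(u-K[0,2])/K[0,0]*z,(v-K[1,2])/K[1,1]*z,z,np.ones_like(z)],-1)
    W=P@np.linalg.inv(c["view"]).T
    W[z==0]=np.nan
    return W[...,:3]
E
python3 - <<'E'
from h import *
for n in ("side","top"):
    c=imaging.read_camera(n); cv2.imwrite(f"pics/{n}0.png",c["color"]); np.savez(f"{n}0.npz",**c)
    print(n,c["camera_matrix"].round(1).tolist(),np.linalg.inv(c["view"]).round(3).tolist())
print(env.get_state())
E
```

```text
side [[521.5, 0.0, 281.8], [0.0, 521.5, 208.9], [0.0, 0.0, 1.0]] [[-0.988, -0.067, 0.138, 0.318], [-0.153, 0.488, -0.859, 1.253], [-0.01, -0.87, -0.493, 0.664], [0.0, 0.0, 0.0, 1.0]]
top [[439.2, 0.0, 283.3], [0.0, 439.2, 213.0], [0.0, 0.0, 1.0]] [[-0.007, -0.981, 0.192, 0.317], [-1.0, 0.008, 0.003, 0.298], [-0.005, -0.192, -0.981, 0.923], [0.0, 0.0, 0.0, 1.0]]
{'clock': 0.1, 'joint_pos': array([-1.44260776e+00,  3.13966269e-01,  4.51021421e-02,  1.30364614e+00,
       -1.26466452e-05,  1.43121253e+00]), 'qvel': array([ 0.00061115, -0.00162094,  0.00146736,  0.00044646,  0.00130325,
        0.00101577]), 'tau': array([ 2.92999292e-03, -4.81725204e+01,  2.99244028e+01,  1.26761696e-02,
       -1.65072497e-04, -1.16530742e-05]), 'tcp_pos': array([ 0.15207089, -0.55403779,  0.23047867]), 'orientation': array([-8.56993551e-04,  9.91050261e-01,  1.33486499e-01, -1.44055256e-06]), 'wrist_force': array([-0.0936776 ,  0.34312257, -0.3099966 ]), 'ft_torque': array([ 0.03082563,  0.0251682 , -0.02481791]), 'grip_force': 0.0, 'finger_gap': 0.0852634112486557}
```

View pics/side0.png

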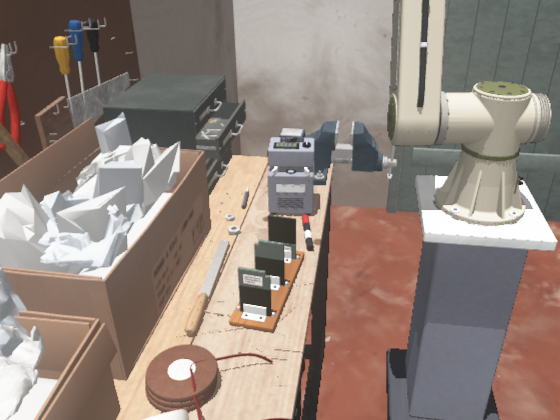

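View pics/top0.png

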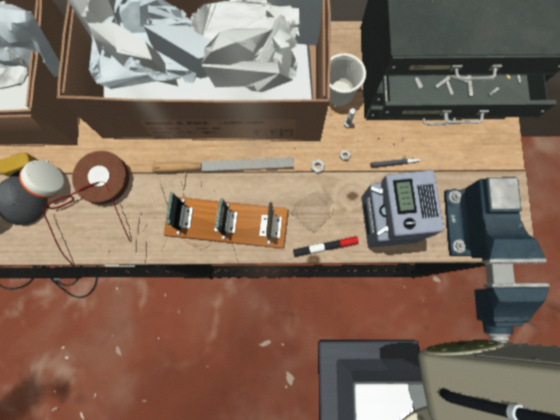

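The side view shows the three plates at about (283,232), (269,257) and (254,290), with the tester at (291,175). In the top view the plates are at (272,222), (223,215) and (175,210), with the tester at (403,210). I'll zoom in on the plates.

Run:
```python
from h import *
a=np.load("side0.npz")["color"][205:330,225:315]; b=np.load("top0.npz")["color"][170:260,150:300]
a=cv2.resize(a,None,fx=4.8,fy=4.8,interpolation=cv2.INTER_CUBIC);cv2.imwrite("pics/s1.png",cv2.convertScaleAbs(a,alpha=1.6,beta=15))
b=cv2.resize(b,None,fx=5.3,fy=5.3,interpolation=cv2.INTER_CUBIC);cv2.imwrite("pics/t1.png",cv2.convertScaleAbs(b,alpha=1.6,beta=15))
```

```text
(no output)
```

View pics/s1.png

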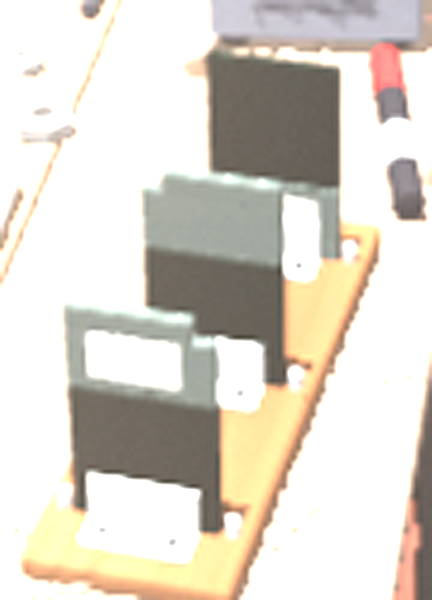

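View pics/t1.png

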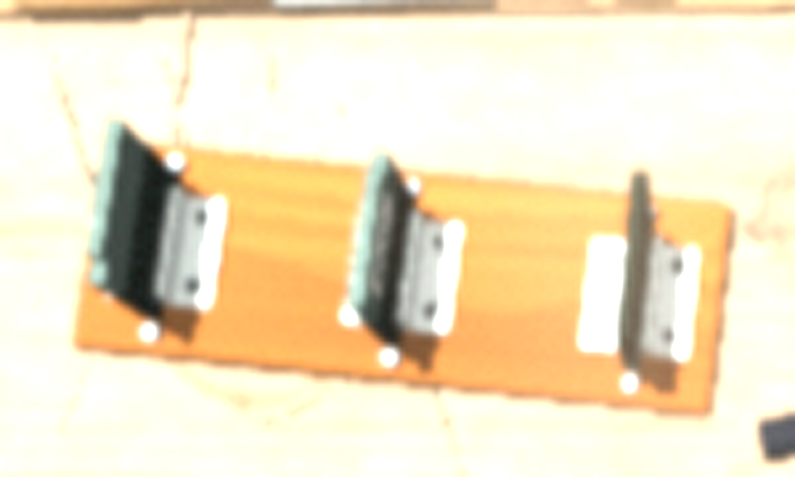

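Reading the two crops:
- **Right slot, nearest the tester:** dark end up and frosted end down, so this plate is checked.
- **Middle slot:** frosted end up. The notch is at the far side (crop s1 ~(155,185)) and no label shows on the left face, so this plate is unchecked with its label facing the tester (-y).
- **Left slot:** frosted end up, label facing left.

The target is the middle plate. Next I'll locate it and the tester.

Run:
```python
from h import *
c=dict(np.load("top0.npz")); W=pts(c); hsv=cv2.cvtColor(c["color"],cv2.COLOR_BGR2HSV)
# rack board: points at z~0.012 orange
Z=W[...,2]
roi=np.zeros(Z.shape,bool); roi[185:260,155:300]=1
m=roi&(hsv[...,0]<16)&(hsv[...,1]>150)&(abs(Z-.012)<.008)
mm=cv2.morphologyEx(m.astype(np.uint8),cv2.MORPH_OPEN,np.ones((3,3)))
P=W[mm>0][:,:2]; r=cv2.minAreaRect(P.astype(np.float32)*1000); print("rack",r,len(P),np.median(Z[mm>0]))
# plates in top: tall points
for u0,u1 in ((160,192),(208,240),(258,285)):
    s=roi.copy(); s[:,:u0]=0;s[:,u1:]=0
    q=W[s&(Z>.095)&(Z<.125)]
    print("plate",u0,len(q), q.mean(0).round(4) if len(q) else '', np.nanpercentile(q,[2,98],axis=0).round(4).tolist() if len(q) else '', cv2.fitLine(q[:,:2].astype(np.float32),2,0,.01,.01).ravel() if len(q)>5 else '')
# tester in top: tall points
s=np.zeros(Z.shape,bool); s[160:260,355:448]=1
q=W[s&(Z>.155)&(Z<.19)]; print("tester top",len(q),np.median(q[:,2]),cv2.minAreaRect(q[:,:2].astype(np.float32)*1000))
# side view
c=dict(np.load("side0.npz")); W=pts(c); Z=W[...,2]; 
s=np.zeros(Z.shape,bool); s[130:215,262:322]=1
q=W[s&(Z>.13)&(Z<.165)]; print("front",np.percentile(q,[5,50,95],axis=0).round(4).tolist(), cv2.fitLine(q[:,:2].astype(np.float32),2,0,.01,.01).ravel())
for n,(v0,v1,u0,u1) in dict(p2=(268,316,238,272),p1=(241,286,254,286),p0=(215,260,267,298)).items():
    q=W[v0:v1,u0:u1].reshape(-1,3); col=c["color"][v0:v1,u0:u1].reshape(-1,3)
    q=q[(q[:,2]>.045)&(q[:,2]<.12)&(col.max(1)<110)]
    print(n,len(q),np.median(q,0).round(4),np.percentile(q,[2,98],axis=0).round(4).tolist(),cv2.fitLine(q[:,:2].astype(np.float32),2,0,.01,.01).ravel().round(3))
```

```text
rack ((477.21038818359375, 423.1466369628906), (250.9169921875, 82.52049255371094), 83.17914581298828) 2473 0.01175516165712831
plate 160 163 [0.4873 0.5161 0.1075] [[0.4591, 0.5113, 0.0964], [0.5158, 0.5221, 0.1138]] [ 0.9928038  -0.11975241  0.48732194  0.5161367 ]
plate 208 138 [0.4748 0.4222 0.1083] [[0.4475, 0.4173, 0.0974], [0.504, 0.4274, 0.1139]] [ 0.99434274 -0.106219    0.47480687  0.4221936 ]
plate 258 115 [0.465  0.3284 0.1105] [[0.4371, 0.3231, 0.0989], [0.4943, 0.3337, 0.1137]] [ 0.9935272  -0.1135949   0.4649695   0.32840037]
tester top 3222 0.17074717689152152 ((481.1532287597656, 70.579833984375), (112.36846160888672, 88.95399475097656), 5.085263729095459)
front [[0.4265, -0.1116, 0.1315], [0.484, 0.1113, 0.143], [0.5301, 0.1185, 0.1631]] [ 0.04895835 -0.9988008   0.4808431   0.05998231]
p2 702 [0.4854 0.5197 0.0685] [[0.4596, 0.4245, 0.0457], [0.5157, 0.524, 0.1102]] [ 0.236 -0.972  0.487  0.515]
p1 898 [0.4737 0.4255 0.0816] [[0.4492, 0.4197, 0.0465], [0.5045, 0.5227, 0.1109]] [ 0.074 -0.997  0.475  0.434]
p0 989 [0.465  0.3322 0.0876] [[0.4383, 0.3258, 0.0502], [0.4941, 0.429, 0.1136]] [ 0.021 -1.     0.465  0.357]
```

```bash
cat >> h.py <<'E'
YAW=np.radians(-6.6); U=np.array([np.cos(YAW),np.sin(YAW),0]); N=np.array([-np.sin(YAW),np.cos(YAW),0]); Zw=np.array([0,0,1.])
def rot(y,z):
    z=z/np.linalg.norm(z); y=y-z*(y@z); y/=np.linalg.norm(y); return R.from_matrix(np.stack([np.cross(y,z),y,z],1))
def cur(s=None):
    s=s or env.get_state(); q=s["orientation"]; return s["tcp_pos"],R.from_quat(q[[1,2,3,0]])
def plan(targets,start=None):
    p0,r0=start or cur()
    for p,r in targets:
        print("xyz",(r0.inv().apply(np.array(p)-p0)*1000).round(1).tolist(),"turn",(r0.inv()*r).as_rotvec().round(3).tolist())
DOWN=rot(U,-Zw); GRIP=rot(U,N-Zw)
E
python3 - <<'E'
from h import *
p,r=cur()
plan([(p+[0,0,.19],r),((.42,-.38,.42),r)])
a=rot(np.array([np.cos(-.6),np.sin(-.6),0]),-Zw)
plan([((.52,0,.42),DOWN)],((.42,-.38,.42),r))
g=np.array([.4755,.4225,.012+.05+.031]); z=(N-Zw)/2**.5
# TCP at gap60: pads ~6 mm back -> grasp 25 behind TCP; hover 100 mm back
plan([(g+z*(.025-.1),GRIP)],((.52,0,.42),DOWN)); print(g+z*(-.075))
E
```

```text
xyz [0.0, -0.3, -190.0] turn [0.0, 0.0, 0.0]
xyz [304.5, -97.3, -189.3] turn [0.0, 0.0, 0.0]
xyz [197.0, -340.0, 0.6] turn [-0.001, -0.001, -1.188]
xyz [361.6, -92.8, 274.0] turn [0.0, 0.785, -0.0]
[0.46940454 0.36981845 0.14603301]
```

Emit:
apply_moves(
  rows=[
    {"xyz": [0, 0, -190], "turn": [0, 0, 0], "grip": 1},
    {"xyz": [0, 0, -190], "turn": [0, 0, 0], "grip": 1},
    {"xyz": [0, 0, -190], "turn": [0, 0, 0], "grip": 1},
    {"xyz": [0, 0, -190], "turn": [0, 0, 0], "grip": 1},
    {"xyz": [0, 0, -190], "turn": [0, 0, 0], "grip": 1},
    {"xyz": [304, -97, -190], "turn": [0, 0, 0], "grip": 1},
    {"xyz": [304, -97, -190], "turn": [0, 0, 0], "grip": 1},
    {"xyz": [304, -97, -190], "turn": [0, 0, 0], "grip": 1},
    {"xyz": [304, -97, -190], "turn": [0, 0, 0], "grip": 1},
    {"xyz": [304, -97, -190], "turn": [0, 0, 0], "grip": 1},
    {"xyz": [304, -97, -190], "turn": [0, 0, 0], "grip": 1},
    {"xyz": [304, -97, -190], "turn": [0, 0, 0], "grip": 1},
  ],
)

```text
clock: 1.1
tcp_pos: [0.398, -0.394, 0.4211]
orientation: [-0.0, 0.991, 0.133, -0.0]
wrist_force: [0.1, -1.3, 0.1]
finger_gap: 0.0851
grip_force: 0.0
```

Run:
```python
from h import *
print(env.get_state()["joint_pos"],cur()[0])
plan([((.52,0,.42),DOWN)])
g=np.array([.4755,.4225,.012+.05+.031]); z=(N-Zw)/2**.5
plan([(g+z*(.025-.2),GRIP)],((.52,0,.42),DOWN))
```

```text
[-9.23714825e-01  3.22929539e-01  5.25517154e-01  1.77386438e+00
 -6.81048311e-05  1.95034340e+00] [ 0.39795928 -0.39400647  0.42105495]
xyz [221.9, -347.7, 1.1] turn [-0.001, -0.0, -1.188]
xyz [290.8, -92.8, 203.3] turn [0.0, 0.785, -0.0]
```

Emit:
apply_moves(
  rows=[
    {"xyz": [197, -340, 0], "turn": [0, 0, -1.188], "grip": 1},
    {"xyz": [197, -340, 0], "turn": [0, 0, -1.188], "grip": 1},
    {"xyz": [197, -340, 0], "turn": [0, 0, -1.188], "grip": 1},
    {"xyz": [197, -340, 0], "turn": [0, 0, -1.188], "grip": 1},
    {"xyz": [197, -340, 0], "turn": [0, 0, -1.188], "grip": 1},
    {"xyz": [197, -340, 0], "turn": [0, 0, -1.188], "grip": 1},
    {"xyz": [197, -340, 0], "turn": [0, 0, -1.188], "grip": 1},
    {"xyz": [197, -340, 0], "turn": [0, 0, -1.188], "grip": 1},
    {"xyz": [197, -340, 0], "turn": [0, 0, -1.188], "grip": 1},
    {"xyz": [197, -340, 0], "turn": [0, 0, -1.188], "grip": 1},
    {"xyz": [197, -340, 0], "turn": [0, 0, -1.188], "grip": 1},
    {"xyz": [197, -340, 0], "turn": [0, 0, -1.188], "grip": 1},
  ],
)

```text
clock: 2.1
tcp_pos: [0.4966, -0.0146, 0.4209]
orientation: [-0.0, 0.746, 0.666, -0.0]
wrist_force: [0.8, -0.4, -0.7]
finger_gap: 0.0853
grip_force: 0.0
```

Run:
```python
from h import *
print(env.get_state()["joint_pos"],cur()[0])
g=np.array([.4755,.4225,.012+.05+.031]); z=(N-Zw)/2**.5
plan([(g+z*(.025-.2),GRIP)])
```

```text
[-1.90789082e-01  1.84040787e-01  3.40228437e-01  1.72785737e+00
 -5.12262301e-04  1.49344129e+00] [ 0.49661288 -0.01459312  0.42086623]
xyz [308.2, -70.5, 204.1] turn [-0.002, 0.786, 0.001]
```

Emit:
apply_moves(
  rows=[
    {"xyz": [308, -70, 204], "turn": [0, 0.786, 0], "grip": 1},
    {"xyz": [308, -70, 204], "turn": [0, 0.786, 0], "grip": 1},
    {"xyz": [308, -70, 204], "turn": [0, 0.786, 0], "grip": 1},
    {"xyz": [308, -70, 204], "turn": [0, 0.786, 0], "grip": 1},
    {"xyz": [308, -70, 204], "turn": [0, 0.786, 0], "grip": 1},
    {"xyz": [308, -70, 204], "turn": [0, 0.786, 0], "grip": 1},
    {"xyz": [308, -70, 204], "turn": [0, 0.786, 0], "grip": 1},
    {"xyz": [308, -70, 204], "turn": [0, 0.786, 0], "grip": 1},
    {"xyz": [308, -70, 204], "turn": [0, 0.786, 0], "grip": 1},
    {"xyz": [308, -70, 204], "turn": [0, 0.786, 0], "grip": 1},
    {"xyz": [308, -70, 204], "turn": [0, 0.786, 0], "grip": 1},
    {"xyz": [308, -70, 204], "turn": [0, 0.786, 0], "grip": 1},
  ],
)

```text
clock: 3.1
tcp_pos: [0.4629, 0.2974, 0.2175]
orientation: [-0.254, 0.69, 0.614, 0.286]
wrist_force: [0.5, -0.4, 0.0]
finger_gap: 0.0855
grip_force: 0.0
```

Run:
```python
from h import *
c=imaging.read_camera("wrist"); cv2.imwrite("pics/w1.png",c["color"]); np.savez("w1.npz",**c)
print(env.get_state()["joint_pos"],cur()[0])
g=np.array([.4755,.4225,.012+.05+.031]); z=(N-Zw)/2**.5
plan([(g+z*(.025-.1),GRIP)])
W=pts(c);Z=W[...,2]
q=W[(Z>.03)&(Z<.12)&(W[...,1]>.38)&(W[...,1]<.45)]
print(len(q),np.percentile(q,[1,50,99],axis=0).round(4).tolist())
for lo,hi in ((.04,.07),(.07,.1),(.1,.109),(.109,.12)):
    k=q[(q[:,2]>lo)&(q[:,2]<hi)]
    if len(k)>20: print(lo,len(k),k.mean(0).round(4),np.percentile(k,[1,99],axis=0).round(4).tolist(),cv2.fitLine(k[:,:2].astype(np.float32),2,0,.01,.01).ravel().round(4))
```

```text
[ 0.01425775  0.09523333 -0.48984733  0.85419965  0.77691787  1.75604293] [0.46369163 0.29710688 0.21804441]
xyz [0.6, -2.9, 102.5] turn [0.002, -0.0, -0.001]
5798 [[0.4497, 0.3812, 0.0331], [0.654, 0.417, 0.083], [0.6555, 0.4485, 0.1189]]
0.04 1642 [0.5766 0.4151 0.0556] [[0.4497, 0.381, 0.0403], [0.6554, 0.4484, 0.0697]] [ 0.9996 -0.0265  0.5766  0.4151]
0.07 2044 [0.5771 0.4152 0.0856] [[0.4497, 0.3811, 0.0704], [0.6555, 0.4488, 0.0997]] [ 0.9997 -0.0246  0.5771  0.4152]
0.1 750 [0.5742 0.4151 0.1044] [[0.4498, 0.3814, 0.1001], [0.6555, 0.448, 0.1089]] [ 0.9996 -0.0279  0.5742  0.4151]
0.109 924 [0.5773 0.416  0.1136] [[0.45, 0.3813, 0.1091], [0.6556, 0.448, 0.1198]] [ 0.9992 -0.0392  0.5773  0.416 ]
```

View pics/w1.png

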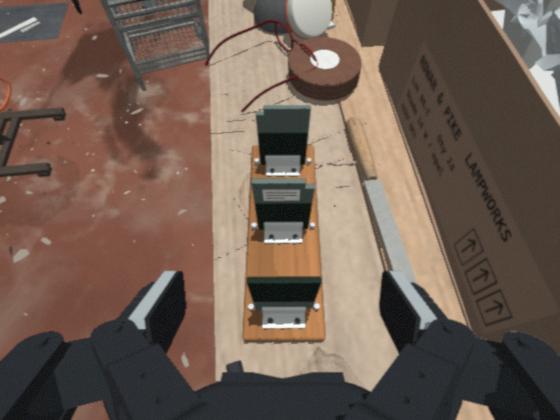

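The wrist view confirms it: the middle plate has its label facing the tester (283,195), with the notch top right (308,185). Now I'll refine the plate pose from this view.

Run:
```python
from h import *
c=dict(np.load("w1.npz")); W=pts(c);Z=W[...,2]
q=W[(Z>.04)&(Z<.12)&(abs(W[...,1]-.42)<.025)&(W[...,0]<.53)&(W[...,0]>.42)]
for lo,hi in ((.04,.06),(.06,.08),(.08,.098),(.098,.11),(.11,.12)):
    k=q[(q[:,2]>lo)&(q[:,2]<hi)]
    if len(k)>20: print(lo,len(k),k.mean(0).round(4),np.percentile(k,[1,99],axis=0).round(4).tolist(),cv2.fitLine(k[:,:2].astype(np.float32),2,0,.01,.01).ravel().round(4))
# project predicted open-finger pad points for check of pads
print(R.from_matrix(c["view"][:3,:3]).as_rotvec(), np.linalg.inv(c["view"])[:3,3], cur()[1].inv().apply(np.linalg.inv(c["view"])[:3,3]-cur()[0]))
# pad depth: closest points near fingers
p,r=cur(); T=r.inv().apply((W-p).reshape(-1,3)).reshape(W.shape)
k=T[(abs(T[...,2]+.03)<.05)&(abs(abs(T[...,1])-.045)<.02)]; print(len(k),np.percentile(k,[1,50,99],axis=0).round(4).tolist())
for s in (1,-1):
    kk=k[k[:,1]*s>0]; print(s,kk[:,2].max(),np.percentile(kk[:,0],[2,98]),abs(kk[:,1]).min())
```

```text
0.04 461 [0.478  0.4175 0.0503] [[0.449, 0.414, 0.0403], [0.5071, 0.421, 0.0597]] [ 0.9936 -0.113   0.478   0.4175]
0.06 544 [0.478  0.4175 0.0701] [[0.449, 0.4139, 0.0604], [0.5071, 0.4212, 0.0797]] [ 0.9936 -0.1129  0.478   0.4175]
0.08 556 [0.478  0.4173 0.0894] [[0.4489, 0.414, 0.0803], [0.507, 0.4211, 0.0977]] [ 0.994  -0.1097  0.478   0.4173]
0.098 441 [0.4782 0.4176 0.1038] [[0.4489, 0.4141, 0.0981], [0.5071, 0.4209, 0.1098]] [ 0.9957 -0.093   0.4782  0.4176]
0.11 360 [0.4745 0.4201 0.1124] [[0.4492, 0.4152, 0.1102], [0.4982, 0.425, 0.1141]] [ 0.995  -0.0998  0.4745  0.4201]
[ 2.64629252 -0.15461013  0.03845421] [0.45707567 0.24817723 0.37125314] [ 0.07346491 -0.0007018  -0.14322434]
22387 [[-0.0104, -0.0644, -0.0797], [0.0077, 0.0304, -0.0658], [0.0173, 0.0644, -0.0175]]
1 -0.012967659924277442 [-0.00913331  0.01703827] 0.02500223139467617
-1 -0.013721255769226575 [-0.00922767  0.01706111] 0.025464728593194735
```

```bash
cat >> h.py <<'E'
G=np.array([.4775,.421,.093]); TZ=(N-Zw)/2**.5
E
python3 -c "
from h import *
plan([(G+TZ*.025,GRIP)])"
```

```text
xyz [-0.3, -1.0, 201.6] turn [0.002, -0.0, -0.001]
```

Emit:
apply_moves(
  rows=[
    {"xyz": [0, -1, 40], "turn": [0, 0, 0], "grip": 1},
    {"xyz": [0, -1, 75], "turn": [0, 0, 0], "grip": 1},
    {"xyz": [0, -1, 105], "turn": [0, 0, 0], "grip": 1},
    {"xyz": [0, -1, 130], "turn": [0, 0, 0], "grip": 1},
    {"xyz": [0, -1, 150], "turn": [0, 0, 0], "grip": 1},
    {"xyz": [0, -1, 170], "turn": [0, 0, 0], "grip": 1},
    {"xyz": [0, -1, 185], "turn": [0, 0, 0], "grip": 1},
    {"xyz": [0, -1, 195], "turn": [0, 0, 0], "grip": 1},
    {"xyz": [0, -1, 201], "turn": [0, 0, 0], "grip": 1},
    {"xyz": [0, -1, 201], "turn": [0, 0, 0], "grip": 1},
    {"xyz": [0, -1, 201], "turn": [0, 0, 0], "grip": 1},
  ],
)

```text
clock: 4.07
tcp_pos: [0.4792, 0.439, 0.0757]
orientation: [-0.254, 0.69, 0.614, 0.286]
wrist_force: [-0.7, -1.3, -0.6]
finger_gap: 0.0857
grip_force: 0.0
```

Run:
```python
from h import *
print(env.get_state()["joint_pos"],env.get_state()["wrist_force"],cur()[0]);plan([(G+TZ*.025,GRIP)])
c=imaging.read_camera("wrist"); cv2.imwrite("pics/w2.png",c["color"]); np.savez("w2.npz",**c)
```

```text
[ 0.30721581  0.33402573 -0.63213121  0.21353299  0.70068362  2.13902587] [-0.70349071 -1.31029295 -0.61433045] [0.47919354 0.43901719 0.07570726]
xyz [-0.6, 0.4, -0.0] turn [0.001, -0.001, -0.001]
```

View pics/w2.png

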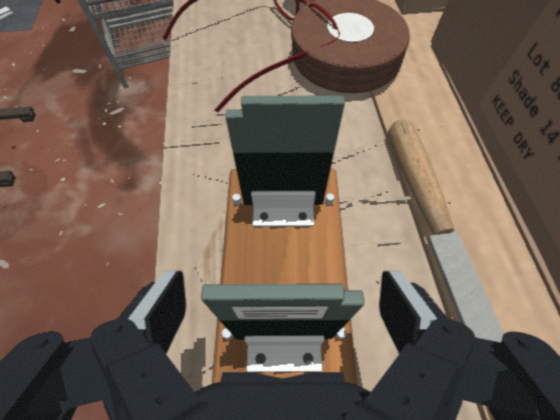

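The plate's top edge (columns 203–363) sits centred between the finger pads (185 and 380). Closing.

Emit:
apply_moves(
  force=45,
  rows=[
    {"xyz": [0, 0, 0], "turn": [0, 0, 0], "grip": 0.7},
    {"xyz": [0, 0, 0], "turn": [0, 0, 0], "grip": 0.6},
    {"xyz": [0, 0, 0], "turn": [0, 0, 0], "grip": 0.6},
    {"xyz": [0, 0, 0], "turn": [0, 0, 0], "grip": 0.6},
    {"xyz": [0, 0, 0], "turn": [0, 0, 0], "grip": 0.6},
    {"xyz": [0, 0, 0], "turn": [0, 0, 0], "grip": 0.6},
    {"xyz": [0, 0, 0], "turn": [0, 0, 0], "grip": 0.6},
    {"xyz": [0, 0, 0], "turn": [0, 0, 0], "grip": 0.6},
  ],
)

```text
clock: 4.78
tcp_pos: [0.4785, 0.4401, 0.0762]
orientation: [-0.255, 0.689, 0.615, 0.287]
wrist_force: [-0.1, -1.7, 5.7]
finger_gap: 0.0593
grip_force: 47.6
```

Emit:
apply_moves(
  rows=[
    {"xyz": [4, 0, -4], "turn": [0, 0, 0], "grip": 0.6},
    {"xyz": [12, 0, -12], "turn": [0, 0, 0], "grip": 0.6},
    {"xyz": [22, 0, -22], "turn": [0, 0, 0], "grip": 0.6},
    {"xyz": [34, 0, -34], "turn": [0, 0, 0], "grip": 0.6},
    {"xyz": [50, 0, -50], "turn": [0, 0, 0], "grip": 0.6},
    {"xyz": [70, 0, -70], "turn": [0, 0, 0], "grip": 0.6},
    {"xyz": [90, 0, -90], "turn": [0, 0, 0], "grip": 0.6},
    {"xyz": [105, 0, -105], "turn": [0, 0, 0], "grip": 0.6},
    {"xyz": [113, 0, -113], "turn": [0, 0, 0], "grip": 0.6},
    {"xyz": [113, 0, -113], "turn": [0, 0, 0], "grip": 0.6},
    {"xyz": [113, 0, -113], "turn": [0, 0, 0], "grip": 0.6},
  ],
)

```text
clock: 5.7
tcp_pos: [0.4774, 0.4397, 0.2349]
orientation: [-0.255, 0.69, 0.615, 0.286]
wrist_force: [-0.2, -0.2, -1.6]
finger_gap: 0.0588
grip_force: 48.9
```

Run:
```python
from h import *
print(cur()[0])
c=imaging.read_camera("wrist"); np.savez("w3.npz",**c)
W=pts(c); p,r=cur(); T=r.inv().apply((W-p).reshape(-1,3)).reshape(W.shape)
# plate points: in rack-plane near plate; in tool frame face lies on x - ... ; show extents
q=W[(abs((W-p)@N+.02)<.02)&(abs((W-p)@U)<.029)&(W[...,2]>p[2]-.08)&(W[...,2]<p[2]+.06)]
print(len(q),np.percentile(q,[1,50,99],axis=0).round(4).tolist())
# tester: from the side camera
c=imaging.read_camera("side"); W=pts(c); Z=W[...,2]; np.savez("side1.npz",**c)
s=(abs(W[...,0]-.48)<.075)&(W[...,1]>.05)&(W[...,1]<.16)
for lo,hi in ((.01,.03),(.04,.08),(.08,.1),(.1,.11),(.11,.13),(.13,.135),(.135,.165)):
    k=W[s&(Z>lo)&(Z<hi)]
    if len(k)>20: print(lo,len(k),np.percentile(k,[2,50,98],axis=0).round(4).tolist(),cv2.fitLine(k[:,:2].astype(np.float32),cv2.DIST_WELSCH,0,.01,.01).ravel().round(4))
b=cv2.resize(c["color"][120:225,245:340],None,fx=5.5,fy=5.5,interpolation=cv2.INTER_CUBIC); cv2.imwrite("pics/s2.png",b)
```

```text
[0.47744492 0.43971376 0.23491893]
8327 [[0.4447, 0.4085, 0.1768], [0.4719, 0.4196, 0.2589], [0.5027, 0.4364, 0.2857]]
0.01 200 [[0.423, 0.1223, 0.0114], [0.4545, 0.1285, 0.0196], [0.4895, 0.1556, 0.0293]] [0.9945 0.1048 0.4636 0.1287]
0.04 389 [[0.4236, 0.1223, 0.0408], [0.4559, 0.1284, 0.0598], [0.4893, 0.1336, 0.0785]] [0.9951 0.0991 0.4561 0.1283]
0.08 165 [[0.424, 0.1224, 0.0806], [0.4483, 0.1278, 0.0894], [0.4748, 0.1326, 0.0994]] [0.9953 0.0971 0.4492 0.1277]
0.1 77 [[0.4243, 0.1216, 0.1002], [0.4459, 0.1274, 0.1051], [0.4699, 0.1311, 0.1097]] [0.9962 0.087  0.4464 0.127 ]
0.11 215 [[0.4244, 0.0795, 0.1105], [0.446, 0.1138, 0.1152], [0.5236, 0.1307, 0.1292]] [ 0.922  -0.3871  0.462   0.1076]
0.13 36 [[0.4257, 0.1055, 0.1304], [0.4978, 0.1134, 0.1325], [0.533, 0.1178, 0.1344]] [0.9966 0.0822 0.4834 0.1126]
0.135 299 [[0.4245, 0.1054, 0.1354], [0.5014, 0.1147, 0.1499], [0.5325, 0.1195, 0.1643]] [0.9959 0.0905 0.4892 0.1138]
```

View pics/s2.png

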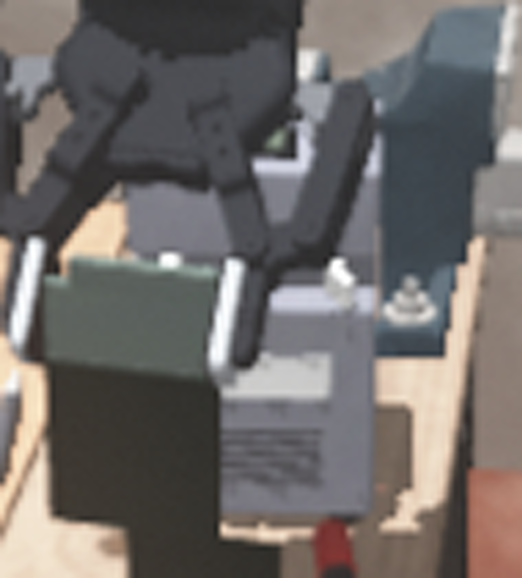

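The plate is held straight and its frosted top is between the pads (crop ~(130,310)). The tester front is clear below it. Planning the levelling move.

```bash
cat >> h.py <<'E'
ty=np.radians(5.3); D=np.array([np.sin(ty),-np.cos(ty),0]); Wd=np.array([np.cos(ty),np.sin(ty),0])
M=np.array([.4765,.1302,.12]); LEV=rot(Wd,D-Zw); CT=np.array([-.0235,0,-.0035])
def tcp_for(depth,z=.12,lat=0,rr=LEV,ct=CT): # clear end 'depth' past the mouth
    c=M+D*(depth-.05)+Wd*lat; c[2]=z; return c-rr.apply(ct)
E
python3 - <<'E'
from h import *
a=(tcp_for(-.035,.27),LEV); print(a[0]); plan([a]); plan([(tcp_for(-.035),LEV)],a)
E
```

```text
[0.46734218 0.22891827 0.25090812]
xyz [-136.1, 14.9, -161.1] turn [-0.003, -1.564, -0.23]
xyz [106.1, 0.0, 106.1] turn [0.0, 0.0, 0.0]
```

Emit:
apply_moves(
  rows=[
    {"xyz": [-136, 15, -161], "turn": [0, -1.564, -0.23], "grip": 0.6},
    {"xyz": [-136, 15, -161], "turn": [0, -1.564, -0.23], "grip": 0.6},
    {"xyz": [-136, 15, -161], "turn": [0, -1.564, -0.23], "grip": 0.6},
    {"xyz": [-136, 15, -161], "turn": [0, -1.564, -0.23], "grip": 0.6},
    {"xyz": [-136, 15, -161], "turn": [0, -1.564, -0.23], "grip": 0.6},
    {"xyz": [-136, 15, -161], "turn": [0, -1.564, -0.23], "grip": 0.6},
    {"xyz": [-136, 15, -161], "turn": [0, -1.564, -0.23], "grip": 0.6},
    {"xyz": [-136, 15, -161], "turn": [0, -1.564, -0.23], "grip": 0.6},
    {"xyz": [-136, 15, -161], "turn": [0, -1.564, -0.23], "grip": 0.6},
    {"xyz": [-136, 15, -161], "turn": [0, -1.564, -0.23], "grip": 0.6},
    {"xyz": [-136, 15, -161], "turn": [0, -1.564, -0.23], "grip": 0.6},
    {"xyz": [-136, 15, -161], "turn": [0, -1.564, -0.23], "grip": 0.6},
  ],
)

```text
clock: 6.8
tcp_pos: [0.4687, 0.2301, 0.2519]
orientation: [0.258, 0.635, 0.69, -0.232]
wrist_force: [-1.0, -0.3, -1.2]
finger_gap: 0.0591
grip_force: 49.3
```

Run:
```python
from h import *
print(env.get_state()["joint_pos"],cur()[0]); plan([(tcp_for(-.035,.27),LEV)])
```

```text
[ 0.62680862  0.53170916  0.22241019  1.67232212 -0.59615383  2.24321789] [0.468714   0.23012472 0.25186716]
xyz [-0.2, -1.5, 1.4] turn [0.001, -0.076, -0.011]
```

Emit:
apply_moves(
  rows=[
    {"xyz": [0, -1.5, 1.4], "turn": [0, -0.076, -0.011], "grip": 0.6},
    {"xyz": [0, -1.5, 1.4], "turn": [0, -0.076, -0.011], "grip": 0.6},
    {"xyz": [0, -1.5, 1.4], "turn": [0, -0.076, -0.011], "grip": 0.6},
    {"xyz": [0, -1.5, 1.4], "turn": [0, -0.076, -0.011], "grip": 0.6},
  ],
)

```text
clock: 7.13
tcp_pos: [0.4672, 0.2282, 0.2509]
orientation: [0.28, 0.624, 0.683, -0.256]
wrist_force: [-0.5, 0.1, -0.9]
finger_gap: 0.0591
grip_force: 49.2
```

Run:
```python
from h import *
print(cur()[0]); plan([(tcp_for(-.035,.27),LEV)])
c=imaging.read_camera("wrist"); W=pts(c); p,r=cur(); T=r.inv().apply((W-p).reshape(-1,3)).reshape(W.shape)
cen=p+r.apply(CT)
L=np.stack([(W-cen)@Wd,(W-cen)@D,W[...,2]-cen[2]],-1)  # lateral, toward tester, up
k=L[(abs(L[...,0])<.026)&(L[...,1]>-.045)&(L[...,1]<.046)&(abs(L[...,2])<.02)]
A=np.c_[k[:,:2],np.ones(len(k))]; print("wrist",len(k),"top face plane lat,depth slope,z0",np.linalg.lstsq(A,k[:,2],rcond=None)[0].round(4))
k=L[(abs(L[...,0])<.05)&(abs(L[...,1])<.08)&(abs(L[...,2])<.012)]; print("ext",np.percentile(k,[.5,99.5],axis=0).round(4).tolist())
cv2.imwrite("pics/w4.png",c["color"])
for n in("top",):
    c=imaging.read_camera(n); W=pts(c); L=np.stack([(W-cen)@Wd,(W-cen)@D,W[...,2]-cen[2]],-1)
    m=(abs(L[...,0])<.05)&(abs(L[...,1])<.08)&(abs(L[...,2])<.02); k=L[m]; print(n,len(k),np.percentile(k,[1,50,99],axis=0).round(4).tolist())
    k2=k[(abs(k[:,0])<.03)]; print("clear end",np.sort(k2[:,1])[-10:].round(4)); k3=k[k[:,1]>.02];print("lat",np.percentile(k3[:,0],[1,99]))
```

```text
[0.46722639 0.22824035 0.25093664]
xyz [0.5, 0.2, -0.4] turn [-0.001, -0.007, -0.001]
wrist 4333 top face plane lat,depth slope,z0 [-0.02    0.0016  0.001 ]
ext [[-0.0472, -0.0611, -0.0115], [0.0469, 0.0462, 0.0119]]
top 2791 [[-0.0437, -0.0618, -0.004], [-0.0011, -0.0072, 0.0007], [0.0405, 0.0467, 0.0189]]
clear end [0.0477 0.0478 0.0478 0.0478 0.0478 0.0479 0.048  0.048  0.0481 0.0482]
lat [-0.03015884  0.02880082]
```

View pics/w4.png

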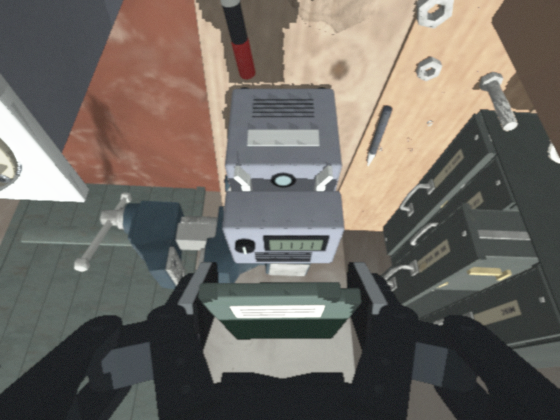

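The wrist view (inverted) shows the plate level with its label up (278,311). The clear dark end points at the tester, and the plate centre column (~281) lines up with the tester (~284). The plate sits about 2 mm lower and 2 mm shorter than I modelled. Descending to throat height.

Emit:
apply_moves(
  rows=[
    {"xyz": [20, 0, 20], "turn": [0, 0, 0], "grip": 0.6},
    {"xyz": [40, 0, 40], "turn": [0, 0, 0], "grip": 0.6},
    {"xyz": [60, 0, 60], "turn": [0, 0, 0], "grip": 0.6},
    {"xyz": [75, 0, 75], "turn": [0, 0, 0], "grip": 0.6},
    {"xyz": [90, 0, 90], "turn": [0, 0, 0], "grip": 0.6},
    {"xyz": [100, 0, 100], "turn": [0, 0, 0], "grip": 0.6},
    {"xyz": [104.5, 0, 104.5], "turn": [0, 0, 0], "grip": 0.6},
    {"xyz": [104.5, 0, 104.5], "turn": [0, 0, 0], "grip": 0.6},
    {"xyz": [104.5, 0, 104.5], "turn": [0, 0, 0], "grip": 0.6},
  ],
)

```text
clock: 7.98
tcp_pos: [0.4678, 0.2289, 0.1051]
orientation: [0.281, 0.624, 0.683, -0.255]
wrist_force: [-0.6, -0.2, -0.3]
finger_gap: 0.0589
grip_force: 49.2
```

```bash
cat > m.py <<'E'
from h import *
import sys
p,r=cur(); cen=p+r.apply(CT)+D*-.002+[0,0,-.0022]
s=env.get_state(); print("tcp",p.round(4),"F",s["wrist_force"].round(1),"grip",s["grip_force"],s["finger_gap"])
print("ori err",(r.inv()*LEV).as_rotvec().round(3))
print("expected plate rel mouth: lat,depth of clear end,z",((cen-M)@Wd).round(4),((cen-M)@D+.05).round(4),cen[2].round(4))
for n in("wrist","top"):
    c=imaging.read_camera(n); W=pts(c); L=np.stack([(W-M)@Wd,(W-M)@D,W[...,2]],-1); d0=(cen-M)@D
    cv2.imwrite(f"pics/{n}_{sys.argv[1]}.png",c["color"])
    k=L[(abs(L[...,0])<.024)&(L[...,1]>d0-.03)&(L[...,1]<min(d0+.046,0.012))&(abs(L[...,2]-.12)<.012)]
    if len(k)>30:
        A=np.c_[k[:,0],k[:,1]-d0,np.ones(len(k))]; print(n,len(k),"top face slopes,z",np.linalg.lstsq(A,k[:,2],rcond=None)[0].round(4))
    k=L[(abs(L[...,0])<.045)&(L[...,1]>d0+.01)&(L[...,1]<d0+.06)&(abs(L[...,2]-.12)<.012)&(L[...,1]<-.005)]
    if len(k)>30: print("  plate lat",np.percentile(k[:,0],[1,99]).round(4),"end",np.percentile(k[:,1],99.5).round(4))
    t=L[(abs(L[...,0])<.07)&(L[...,1]>.02)&(L[...,1]<.1)&(L[...,2]>.162)&(L[...,2]<.176)]
    print("  tester roof lat",np.percentile(t[:,0],[1,99]).round(4),"front",np.percentile(t[:,1],1).round(4),"z",np.median(t[:,2]).round(4))
E
python3 m.py 5
```

```text
tcp [0.4678 0.2289 0.1051] F [-0.6 -0.2 -0.3] grip 49.23666184418835 0.05889397693186869
ori err [ 0.    -0.006 -0.003]
expected plate rel mouth: lat,depth of clear end,z 0.0003 -0.0368 0.1219
wrist 2768 top face slopes,z [-0.0068 -0.0044  0.1262]
  plate lat [-0.0278  0.0297] end -0.0356Traceback (most recent call last):
  File "m.py", line 16, in <module>
    print("  tester roof lat",np.percentile(t[:,0],[1,99]).round(4),"front",np.percentile(t[:,1],1).round(4),"z",np.median(t[:,2]).round(4))
                              ~~~~~~~~~~~~~^^^^^^^^^^^^^^^
    return _quantile_unchecked(
        a, q, axis, out, overwrite_input, method, keepdims, weights)
    return _ureduce(a,
                    func=_quantile_ureduce_func,
    ...<5 lines>...
                    overwrite_input=overwrite_input,
                    method=method)
    r = func(a, **kwargs)
    result = _quantile(arr,
                       quantiles=q,
    ...<2 lines>...
                       out=out,
                       weights=wgt)
    slices_having_nans = np.isnan(arr[-1, ...])
                                  ~~~^^^^^^^^^
IndexError: index -1 is out of bounds for axis 0 with size 0
```

```bash
sed -i 's/^    print("  tester/    if len(t)>30: print("  tester/' m.py; python3 m.py 6
```

```text
tcp [0.468  0.2292 0.1053] F [-0.2  0.9 -0.3] grip 49.23668405797798 0.059040741058225286
ori err [ 0.001 -0.007 -0.003]
expected plate rel mouth: lat,depth of clear end,z 0.0006 -0.0371 0.1221
wrist 2769 top face slopes,z [-0.006  -0.005   0.1264]
  plate lat [-0.0277  0.03  ] end -0.0354
top 1030 top face slopes,z [-0.0065 -0.0037  0.1249]
  plate lat [-0.0296  0.0295] end -0.0372
  tester roof lat [-0.0564  0.053 ] front 0.0209 z 0.1709
```

View pics/wrist_6.png

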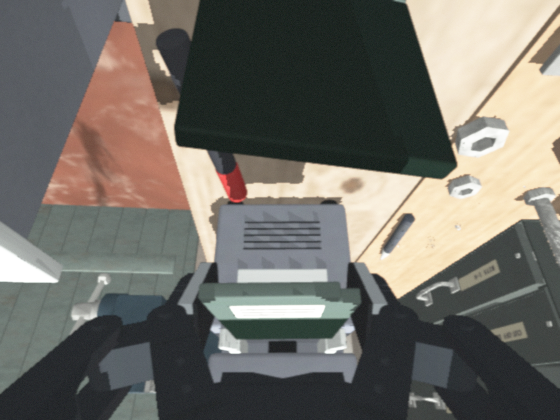

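The wrist view shows the plate centred in front of the throat: plate columns 203–359, tester front 216–348. It is about 2.5 mm high, so I'll lower it and enter the mouth gently. The dark mass at the top is the checked plate, which is not touched (force ≈ 0).

Emit:
apply_moves(
  rows=[
    {"xyz": [1.8, 0, 1.8], "turn": [0, 0, 0], "grip": 0.6},
    {"xyz": [-3, 0, 6.6], "turn": [0, 0, 0], "grip": 0.6},
    {"xyz": [-9, 0, 12.6], "turn": [0, 0, 0], "grip": 0.6},
    {"xyz": [-15, 0, 18.6], "turn": [0, 0, 0], "grip": 0.6},
    {"xyz": [-20, 0, 23.6], "turn": [0, 0, 0], "grip": 0.6},
    {"xyz": [-24, 0, 27.6], "turn": [0, 0, 0], "grip": 0.6},
    {"xyz": [-28, 0, 31.6], "turn": [0, 0, 0], "grip": 0.6},
    {"xyz": [-31, 0, 34.6], "turn": [0, 0, 0], "grip": 0.6},
    {"xyz": [-31, 0, 34.6], "turn": [0, 0, 0], "grip": 0.6},
  ],
)

```text
clock: 8.88
tcp_pos: [0.4714, 0.182, 0.1011]
orientation: [0.281, 0.624, 0.683, -0.256]
wrist_force: [0.1, -0.0, -1.2]
finger_gap: 0.0589
grip_force: 49.3
```

```bash
python3 m.py 7
```

```text
tcp [0.4714 0.182  0.1011] F [ 0.1 -0.  -1.2] grip 49.26327025081264 0.05890478720770023
ori err [-0.001 -0.005 -0.002]
expected plate rel mouth: lat,depth of clear end,z -0.0003 0.0102 0.1179
wrist 2767 top face slopes,z [-0.009  -0.0032  0.1222]
  plate lat [-0.0287  0.029 ] end -0.0051
top 1022 top face slopes,z [-0.0085 -0.0035  0.1205]
  plate lat [-0.0305  0.0284] end -0.0053
  tester roof lat [-0.0564  0.053 ] front 0.0208 z 0.1709
```

Emit:
apply_moves(
  rows=[
    {"xyz": [-1, 0, -1], "turn": [0, 0, 0], "grip": 0.6},
    {"xyz": [-4.5, 0, 2.5], "turn": [0, 0, 0], "grip": 0.6},
    {"xyz": [-8, 0, 6], "turn": [0, 0, 0], "grip": 0.6},
    {"xyz": [-11.5, 0, 9.5], "turn": [0, 0, 0], "grip": 0.6},
    {"xyz": [-15, 0, 13], "turn": [0, 0, 0], "grip": 0.6},
    {"xyz": [-18, 0, 16], "turn": [0, 0, 0], "grip": 0.6},
    {"xyz": [-20.5, 0, 18.5], "turn": [0, 0, 0], "grip": 0.6},
    {"xyz": [-22, 0, 20], "turn": [0, 0, 0], "grip": 0.6},
    {"xyz": [-22, 0, 20], "turn": [0, 0, 0], "grip": 0.6},
  ],
)

```text
clock: 9.73
tcp_pos: [0.4741, 0.1528, 0.1023]
orientation: [0.281, 0.624, 0.683, -0.256]
wrist_force: [-1.0, -0.3, -1.4]
finger_gap: 0.0592
grip_force: 49.3
```

```bash
python3 m.py 8
```

```text
tcp [0.4741 0.1528 0.1023] F [-1.  -0.3 -1.4] grip 49.271281528053805 0.05918627186314574
ori err [-0.001 -0.005 -0.002]
expected plate rel mouth: lat,depth of clear end,z -0.0003 0.0395 0.1191
wrist 2196 top face slopes,z [-0.0092 -0.0061  0.1233]
top 710 top face slopes,z [-0.0053 -0.0069  0.1217]
  tester roof lat [-0.0563  0.0533] front 0.0207 z 0.171
```

Emit:
apply_moves(
  rows=[
    {"xyz": [-1.5, 0, 1.5], "turn": [0, 0, 0], "grip": 0.6},
    {"xyz": [-3, 0, 3], "turn": [0, 0, 0], "grip": 0.6},
    {"xyz": [-4.5, 0, 4.5], "turn": [0, 0, 0], "grip": 0.6},
    {"xyz": [-6, 0, 6], "turn": [0, 0, 0], "grip": 0.6},
    {"xyz": [-7, 0, 7], "turn": [0, 0, 0], "grip": 0.6},
    {"xyz": [-7, 0, 7], "turn": [0, 0, 0], "grip": 0.6},
    {"xyz": [-7, 0, 7], "turn": [0, 0, 0], "grip": 0.6},
  ],
)

```text
clock: 10.42
tcp_pos: [0.4752, 0.1438, 0.1021]
orientation: [0.281, 0.624, 0.683, -0.256]
wrist_force: [-0.3, 2.9, -0.7]
finger_gap: 0.0588
grip_force: 49.4
```

Emit:
apply_moves(
  rows=[
    {"xyz": [-1, 0, 1], "turn": [0, 0, 0], "grip": 0.6},
    {"xyz": [-2, 0, 2], "turn": [0, 0, 0], "grip": 0.6},
    {"xyz": [-3, 0, 3], "turn": [0, 0, 0], "grip": 0.6},
    {"xyz": [-4, 0, 4], "turn": [0, 0, 0], "grip": 0.6},
    {"xyz": [-4, 0, 4], "turn": [0, 0, 0], "grip": 0.6},
    {"xyz": [-4, 0, 4], "turn": [0, 0, 0], "grip": 0.6},
  ],
)

```text
clock: 10.92
tcp_pos: [0.4757, 0.138, 0.1021]
orientation: [0.281, 0.624, 0.683, -0.256]
wrist_force: [0.3, 5.0, -0.8]
finger_gap: 0.0592
grip_force: 49.5
```

Emit:
apply_moves(
  rows=[
    {"xyz": [-1, 0, 1], "turn": [0, 0, 0], "grip": 0.6},
    {"xyz": [-2, 0, 2], "turn": [0, 0, 0], "grip": 0.6},
    {"xyz": [-2, 0, 2], "turn": [0, 0, 0], "grip": 0.6},
    {"xyz": [-2, 0, 2], "turn": [0, 0, 0], "grip": 0.6},
  ],
)

```text
clock: 11.25
tcp_pos: [0.4759, 0.1364, 0.1019]
orientation: [0.28, 0.624, 0.683, -0.255]
wrist_force: [-2.7, 11.0, -0.4]
finger_gap: 0.0592
grip_force: 49.8
```

```bash
python3 m.py 9; python3 -c "
from h import *
for i in range(4):
    imaging.read_camera('top'); print(env.get_state()['wrist_force'].round(1),cur()[0].round(4))"
```

```text
tcp [0.4759 0.1364 0.1019] F [-2.7 11.  -0.4] grip 49.79518595486297 0.05917130539484046
ori err [ 0.001 -0.008 -0.002]
expected plate rel mouth: lat,depth of clear end,z -0.0001 0.056 0.1187
wrist 1729 top face slopes,z [-0.0092 -0.0095  0.123 ]
top 459 top face slopes,z [-1.000e-04 -1.180e-02  1.213e-01]
  tester roof lat [-0.0564  0.0531] front 0.0208 z 0.171
[-2.5 11.2  0.3] [0.4759 0.1365 0.102 ]
[-2.1 11.2 -0.3] [0.4759 0.1365 0.1019]
[-2.2 11.   0.5] [0.4759 0.1364 0.1019]
[-2.  10.9  1.4] [0.4759 0.1364 0.1019]
```

Force rose to 11 N with motion blocked at depth ≈56 mm. I need to confirm that this is the stop's hard end and not the fingers on the guides.

Run:
```python
from h import *
ims=[]
for n in("wrist","top"):
    c=imaging.read_camera(n); W=pts(c); L=np.stack([(W-M)@Wd,(W-M)@D,W[...,2]],-1); g=c["color"].max(2)
    ims.append(c["color"])
    m=(abs(L[...,0])>.019)&(abs(L[...,0])<.026)&(abs(L[...,2]-.1215)<.006)
    d=L[...,1][m]; gg=g[m]
    print(n,[(int(b*1000),int(np.median(gg[(d>=b)&(d<b+.002)]))) for b in np.arange(-.05,.03,.002) if ((d>=b)&(d<b+.002)).sum()>3])
    f=L[(abs(L[...,0])>.033)&(abs(L[...,0])<.05)&(L[...,1]<.015)&(L[...,1]>-.06)&(L[...,2]>.085)&(L[...,2]<.15)]
    print("side zone",[(round(b,3),int(((f[:,1]>=b)&(f[:,1]<b+.003)).sum()),np.median(f[(f[:,1]>=b)&(f[:,1]<b+.003),2]).round(3)) for b in np.arange(-.03,.015,.003) if ((f[:,1]>=b)&(f[:,1]<b+.003)).any()])
    t=L[(abs(L[...,0])<.04)&(L[...,1]<.03)&(L[...,1]>0)&(L[...,2]>.13)&(L[...,2]<.168)]
    if len(t): print("roof front",np.percentile(t[:,1],[10,50,90]).round(4),len(t))
a=cv2.resize(ims[0][230:410,170:390],None,fx=2.2,fy=2.2,interpolation=cv2.INTER_CUBIC)
b=cv2.resize(ims[1][165:260,330:450],(396,396*95//120),interpolation=cv2.INTER_CUBIC)
H=np.zeros((396,890,3),np.uint8);H[:,:484]=a[:396];H[:b.shape[0],490:886]=b
cv2.imwrite("pics/fin.png",cv2.resize(cv2.convertScaleAbs(H,alpha=1.4,beta=20),(798,355)))
```

```text
wrist [(-44, 81), (-41, 83), (-39, 150), (-37, 151), (-35, 151), (-33, 89), (-31, 151), (-29, 152), (-27, 152), (-25, 152), (-23, 152), (-21, 152), (-19, 152), (-17, 152), (-15, 152), (-13, 152), (-11, 152), (-9, 151), (-7, 146), (-5, 123), (-3, 77), (-1, 54), (0, 52), (2, 51), (4, 52), (6, 52), (8, 51), (10, 51), (12, 52), (14, 50), (16, 51), (18, 48), (20, 45), (22, 32), (24, 29), (26, 27), (28, 28)]
side zone [(np.float64(-0.03), 200, np.float64(0.115)), (np.float64(-0.027), 195, np.float64(0.113)), (np.float64(-0.024), 175, np.float64(0.109)), (np.float64(-0.021), 97, np.float64(0.107)), (np.float64(-0.018), 3, np.float64(0.106)), (np.float64(-0.003), 19, np.float64(0.089)), (np.float64(-0.0), 1373, np.float64(0.091)), (np.float64(0.003), 3, np.float64(0.088)), (np.float64(0.006), 1, np.float64(0.126)), (np.float64(0.009), 44, np.float64(0.126)), (np.float64(0.012), 156, np.float64(0.125))]
roof front [0.0175 0.0184 0.0193] 4783
top [(-35, 86), (-33, 99), (-31, 106), (-29, 106), (-27, 107), (-25, 108), (-23, 107), (-17, 107), (-13, 106), (-11, 105), (-9, 99), (-7, 89), (-5, 50), (-3, 31), (-1, 30), (0, 30), (2, 30), (4, 30), (6, 30), (8, 29), (10, 29), (12, 29), (14, 30), (16, 34)]
side zone [(np.float64(-0.03), 2, np.float64(0.135)), (np.float64(-0.027), 5, np.float64(0.131)), (np.float64(-0.024), 4, np.float64(0.126)), (np.float64(-0.021), 4, np.float64(0.126)), (np.float64(-0.018), 6, np.float64(0.121)), (np.float64(-0.015), 4, np.float64(0.12)), (np.float64(-0.012), 2, np.float64(0.116)), (np.float64(-0.009), 1, np.float64(0.119)), (np.float64(-0.003), 33, np.float64(0.107)), (np.float64(-0.0), 29, np.float64(0.118)), (np.float64(0.003), 20, np.float64(0.121)), (np.float64(0.006), 31, np.float64(0.115)), (np.float64(0.009), 28, np.float64(0.116)), (np.float64(0.012), 28, np.float64(0.12))]
roof front [0.0157 0.0161 0.0168] 257
```

View pics/fin.png

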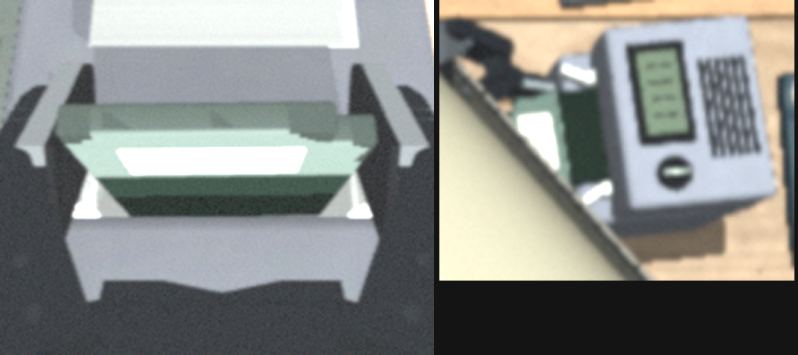

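The final picture shows the plate in the throat with its label up (left panel ~(210,160)). The frosted border is ~5 mm outside the mouth, as expected at home, and the fingers are more than 10 mm clear of the front face. So the hard resistance is the stop's end. I'll add a small extra push for margin.

Emit:
apply_moves(
  rows=[
    {"xyz": [-0.6, 0, 0.6], "turn": [0, 0, 0], "grip": 0.6},
    {"xyz": [-0.6, 0, 0.6], "turn": [0, 0, 0], "grip": 0.6},
    {"xyz": [-0.6, 0, 0.6], "turn": [0, 0, 0], "grip": 0.6},
    {"xyz": [-0.6, 0, 0.6], "turn": [0, 0, 0], "grip": 0.6},
    {"xyz": [-0.6, 0, 0.6], "turn": [0, 0, 0], "grip": 0.6},
    {"xyz": [-0.6, 0, 0.6], "turn": [0, 0, 0], "grip": 0.6},
  ],
)

```text
clock: 12.15
tcp_pos: [0.4759, 0.1364, 0.1018]
orientation: [0.28, 0.624, 0.684, -0.254]
wrist_force: [-2.9, 14.6, 0.9]
finger_gap: 0.0592
grip_force: 50.0
```

No further motion while the force rose to 14.6 N, so the stop is at its hard end. Handing in.

```bash
python3 -c "
from workcell import ticket
print(ticket.hand_in())"
```

```text
the job is handed in; nothing more can be done
None
```

I handed in the job with the unchecked middle plate held by its frosted end, label up and close to level in the tester's throat, pressed home against the stop at about 15 N; the other two plates were left in their slots, and the hand-in gave no verdict.

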